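# Slide the clipboard out to the customer

## Robot

A 7-joint arm with a two-finger parallel gripper is mounted at the origin on the work surface. World frame = base frame: x ahead of the robot, y to its left, z up, the work surface at z = 0. Lengths are in m, angles in rad, forces in N, time in s.
With the tool pointing down it reaches from about 0.425 to 0.925 m from the base axis. Payload 6.8 kg.
Tool frame: the origin (TCP) lies at the very end of the fingers, on their centre line; the grasp point (between the pads) lies 19 mm behind it; z points along the fingers, y is the line along which they close (so a half turn about z gives the same grasp; the last joint's range is limited). The gripper opens to 85 mm and grips with 20 to 120 N. Pads are 22 mm wide; open, the fingers measure 114 mm over their backs; the gripper's body (76 mm by 85 mm) begins 54 mm behind the grasp point. The pads swing forward as they close: fully open they stand 13 mm farther back than shut.
Start: joints at [1.138, 0.477, 0.022, 1.555, -0.011, 1.109, -0.083], TCP at [0.215, -0.64, 0.231] pointing down, gripper open.
Joint ranges: [-2.96, 2.96], [-0.34, 2.1], [-1.41, 1.46], [0.24, 2.44], [-1.37, 4.51], [0.17, 1.92], [-2.96, 2.96]. Speed limits (rad/s): [2.39, 2.39, 3.14, 3.14, 3.14, 3.14, 3.14].

## Interface

Orientations are given as a rotation vector (axis times angle).
In Python, from bench import monitor, optics, r gives the robot as it stands.
- The arm moves only by the shell command python3 -m crank 'ROWS' [OPENING] [FORCE]. ROWS is JSON, a list of rows, each a list of 2 entries, a list of its own where there are three numbers: the shift along the tool's x, y, z in cm, then the turn, a rotation vector about the tool's x, y, z in rad. A call has 1 to 5 rows; each row shifts and turns the commanded pose from where the row before left it, along the tool's axes as they then stand; what a row does not reach is not made up. A row lasts 1/10 s, in which the tool goes at most 50 mm and 8.59 degrees, less where a joint would pass 70% of its speed; a pose out of reach is approached as far as the arm can. A call is refused whole if a number of a shift passes 5 or a number of a turn 0.15, either way. A call with a gripper value outside its range is refused whole. OPENING is the finger opening in cm, from 0 to 8.54, set as the call begins (- or left out, the last holds). The fingers move at their own pace and stop on an object; FORCE is the grip in N (left out, the last holds). Time passes only in rows, so rows that do not move let the fingers close. It gives the time, the measured TCP pose, the force, the opening and the grip force at its end, in the units of the state.
- monitor.get_obs(): the state, without advancing time (a new reading comes with each control period).
- optics.grab_frame(name): name is "scene" or "side" or "wrist"; returns (picture, depth): 400x640x3 uint8, red, green, blue; 400x640 float32, m along the optical axis (not along the pixel's ray), 0 where there is no reading.
- optics.camera_model(name): a dict with "vertical_fov" (degrees; the focal length in pixels is half the picture's height over the tangent of half this angle, whatever the lens; pixels are square), "cx", "cy" (the principal point, pixels), "R" (3x3) and "t" (3): a world point X has camera coordinates R X + t; the wrist camera has in their place "hand_eye" (4x4, takes a point from camera to tool coordinates, whose origin is the TCP and whose axes are the flange's). Camera axes: x right, y down, z forward; pixel columns grow to the right and rows downward; lengths in m; the calibration is good to about 2 mm. A picture is of the moment at which its call begins: read the wrist's pose just before it. camera_model takes no time and is no camera call.
- r.hand_in(): hands the job in; it is judged then, once.
The state is a dict: "clock": time; "joints": joint angles; "qvel": joint speeds; "tau": joint torques, N m; "tcp_pos": TCP position; "orientation": TCP orientation; "contact_force": force on the tool from outside, world axes, zero at the start; "moment": the same for the moment, N m; "grip_width": finger opening in m; "gripper_force": force on a finger pad.
Only numpy, scipy, OpenCV 4.12 (cv2) and the standard library are available. Lean on these libraries where they do the work, as an engineer would, in place of code of your own. Each camera call takes 0.05 s, during which the arm holds its last target. There are 200 camera calls.

## Task

The customer is to sign the form on the clipboard. Without gripping or lifting it, gently push the clipboard along the counter with the fingertips until its free end, opposite the clip, sticks out 6 cm past the customer's (far) edge of the counter with the clipboard square to that edge, ready for the customer to take. Leave everything else on the counter where it stands, and move clear at the end.

Things in the scene. Friction and masses are not known exactly. Their poses are not given: they have to be found in the camera images.
- counter: White fixed customer counter, top 450 mm deep (x), 1560 mm wide (y), its top face 40 mm above the work table (z = 0). Origin: on the top face at the middle of the straight customer's edge (the far edge, away from the robot); +x points out over that edge, square to it; +y runs along the edge to the robot's left. It stands turned by up to 4 degrees and shifted.
- clipboard: Brown hardboard clipboard with a ruled form, 225 (x) x 160 (y) x 4 mm, about 0.2 kg, clip end heavier, lying flat, turned up to 23 degrees from square. Origin: centre of its underside; +x to its free lower end, steel clip on its -x end nearest the robot. Lies in one of three places in a row along the counter, 270 mm apart; calculator and card terminal lie in the other two. Its free end starts inside the edge. Only friction holds it in place.
- board_low (a point): Middle of the clipboard's free lower end, on the underside (112.5 mm along +x from the clipboard's origin): the end that has to stick out past the customer's edge.
- clip_back (a point): Middle of the back of the steel clip, 14 mm above the counter. The back is an upright flat plate 120 mm wide (along the clipboard's y), from 4 to 25 mm above the counter, flush with the clipboard's rear end (112.5 mm along -x from its origin); it is rigid and can be pushed on.
- calculator: Black desk calculator, 160 (x) x 105 x 32 mm, keys to -x, display to +x. Loose bystander, may lie in any of the three places. Origin: centre of its underside.
- terminal: Black card terminal, 175 (x) x 80 x 57 mm, its thicker printer end to +x. Loose bystander, may lie in any of the three places. Origin: centre of its underside.
- mug: White mug, 80 mm across, 92 mm high, handle to its +y. Loose bystander to the right. Origin: centre of its underside.
- bell: Steel counter bell on a black foot, 86 mm across, 59 mm high. Loose bystander to the right. Origin: centre of its underside.
- stapler: Stapler, 135 (x) x 34 x 50 mm. Loose bystander to the left (+y). Origin: centre of its underside.
- pen_cup: Steel cup of pens, 76 mm across, 165 mm high with the pens. Loose bystander to the left. Origin: centre of its underside.

How it is judged:
At the end, for the whole second after the job is handed in: The middle of the clipboard's free end is 50 to 70 mm outside the counter's customer edge, the clipboard is square to that edge within 0.08 rad (4.5 degrees), lies flat on the counter top and is at rest (x of board_low in the frame of counter between 0.05 and 0.07 m and angle between the x axis of clipboard and the x axis of counter, either way round below 0.08 rad and angle between clipboard's own z axis and vertical below 0.03 rad and z of clipboard in the frame of counter between -0.004 and 0.004 m and linear speed of clipboard below 0.01 m/s); the robot touches nothing.
It fails at once if the clipboard is lifted: its middle, its clip or its free end rises more than 12 mm off the counter (z of any of clipboard, board_low in the frame of counter above 0.012 m or z of clip_back in the frame of counter above 0.026 m).
It fails at once if the clipboard is gripped or pressed hard (over 32 N from the fingers) (contact force between the fingers and clipboard above 32 N).
It fails at once if another thing on the counter is moved more than 20 mm (distance of any of calculator, terminal, mug, bell, stapler, pen_cup from where it was at the start of the episode above 0.02 m).
It also fails if it takes over 38 s, if anything falls off the work surface, if the arm or the gripper's body presses on something with over 40 N, if the wrist force passes 120 N, or if a joint passes its speed limit or range.

## Working session

There is one attempt and no reset: what is moved stays moved. The work goes in short steps, Python scripts to look and compute and a shell command to move; the robot and the scene stay as the last step left them, time stands still between calls to the robot, and variables do not carry over. Pictures are saved under pics/ and viewed, at most 10 in all, crops included, and the job is handed in when it is done.

```bash
mkdir -p pics; python3 - <<'E'
from bench import monitor, optics
import cv2,numpy as np
o=monitor.get_obs();print(o)
for n in("scene","side"):
    p,d=optics.grab_frame(n);np.savez(f"pics/{n}0.npz",p=p,d=d);cv2.imwrite(f"pics/{n}0.png",p[:,:,::-1])
    print(n,optics.camera_model(n))
E
```

```text
{'clock': 0.0, 'joints': array([ 1.13786815,  0.4777867 ,  0.02234044,  1.55642518, -0.01154984,
        1.10927322, -0.08307736]), 'qvel': array([-6.69790428e-04, -1.17756832e-03, -1.77607347e-05, -5.97977782e-04,
        1.39131363e-03, -1.80000377e-03, -6.57673714e-04]), 'tau': array([ 6.51392456e-04, -5.96458125e+01,  1.60813976e+00, -2.81200218e+01,
        1.24641205e-02,  9.33385338e-03, -5.28728549e-06]), 'tcp_pos': array([ 0.21524261, -0.63916012,  0.23034577]), 'orientation': array([-3.09853982e+00, -5.07753082e-01,  5.80998769e-04]), 'contact_force': array([ 0.72797146, -0.44236543,  0.08585631]), 'moment': array([ 0.0011876 , -0.05322983, -0.02011229]), 'gripper_force': 0.0, 'grip_width': 0.0855755399914416}
scene {'vertical_fov': 56.7974438638944, 'cx': 319.64843486266255, 'cy': 199.71481994680914, 'R': array([[ 0.71289157,  0.70116713,  0.01225858],
       [ 0.40322337, -0.39553868, -0.82520305],
       [-0.57375651,  0.59322324, -0.56470316]]), 't': array([-0.39153708, -0.16211623,  1.57223525])}
side {'vertical_fov': 44.22268205971715, 'cx': 322.43619358157554, 'cy': 204.19128530507453, 'R': array([[-0.98489158, -0.17168832, -0.02262091],
       [-0.07380404,  0.53432269, -0.84205239],
       [ 0.15665743, -0.82766079, -0.5389212 ]]), 't': array([0.56705772, 0.12015693, 1.90218286])}
```

View pics/scene0.png

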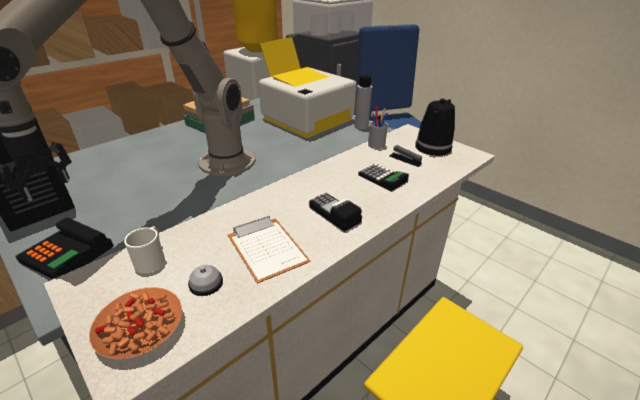

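View pics/side0.png

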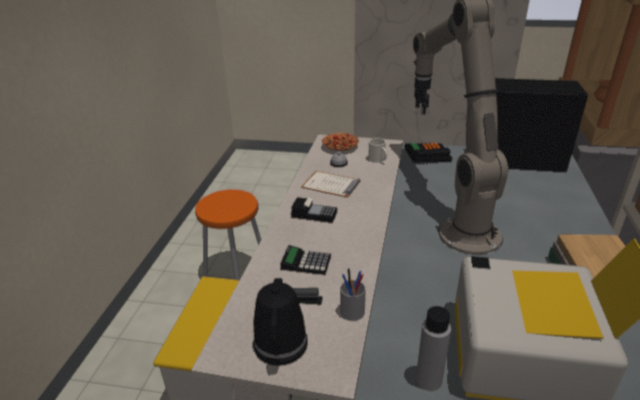

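Both views show the clipboard in the right-hand place. In the scene view its clip is near (252,226) and its free end runs from (262,280) to (308,262). The mug (145,250) and bell (205,280) are to its right, and the terminal (335,210) is to its left. I'll enlarge it for the corners.

```bash
cat > h.py <<'E'
import numpy as np,cv2
from bench import optics
def ray(n,u,v,z):
    m=optics.camera_model(n);f=200/np.tan(np.radians(m["vertical_fov"]/2));R=np.array(m["R"]);t=np.array(m["t"])
    c=-R.T@t;d=R.T@np.array([(u-m["cx"])/f,(v-m["cy"])/f,1]);return c+d*(z-c[2])/d[2]
def proj(n,X):
    m=optics.camera_model(n);f=200/np.tan(np.radians(m["vertical_fov"]/2))
    c=np.array(m["R"])@X+np.array(m["t"]);return f*c[0]/c[2]+m["cx"],f*c[1]/c[2]+m["cy"]
E
python3 - <<'E'
import numpy as np,cv2
p=np.load("pics/scene0.npz")["p"][:,:,::-1]
cv2.imwrite("pics/crop0.png",cv2.resize(p[200:300,180:320],None,fx=5.5,fy=5.5,interpolation=cv2.INTER_CUBIC))
# edge: white->dark along columns
g=cv2.cvtColor(np.ascontiguousarray(p),cv2.COLOR_BGR2GRAY).astype(int)
from h import ray
for u in range(180,480,20):
    v0=int(158+ (490-u)*(395-158)/400.)
    col=g[v0-30:min(v0+30,399),u]; k=np.argmin(np.diff(col)); print(u,v0,v0-30+k+.5,np.diff(col).min(),ray("scene",u,v0-30+k+.5,.04).round(4))
E
```

```text
180 341 366.5 -57 [ 0.7418 -0.6076  0.04  ]
200 329 352.5 -56 [ 0.7425 -0.5618  0.04  ]
220 317 339.5 -61 [ 0.7454 -0.514   0.04  ]
240 306 325.5 -53 [ 0.7463 -0.4614  0.04  ]
260 294 278.5 -62 [ 0.6629 -0.3389  0.04  ]
280 282 299.5 -57 [ 0.7531 -0.3473  0.04  ]
300 270 262.5 -64 [ 0.693  -0.2241  0.04  ]
320 258 272.5 -64 [ 0.7584 -0.212   0.04  ]
340 246 258.5 -58 [ 0.7601 -0.1339  0.04  ]
360 235 245.5 -65 [ 0.7647 -0.0517  0.04  ]
380 223 232.5 -56 [0.7698 0.0381 0.04  ]
400 211 218.5 -68 [0.7723 0.1412 0.04  ]
420 199 205.5 -58 [0.7783 0.2507 0.04  ]
440 187 191.5 -66 [0.7817 0.378  0.04  ]
460 175 178.5 -64 [0.7889 0.5143 0.04  ]
```

View pics/crop0.png

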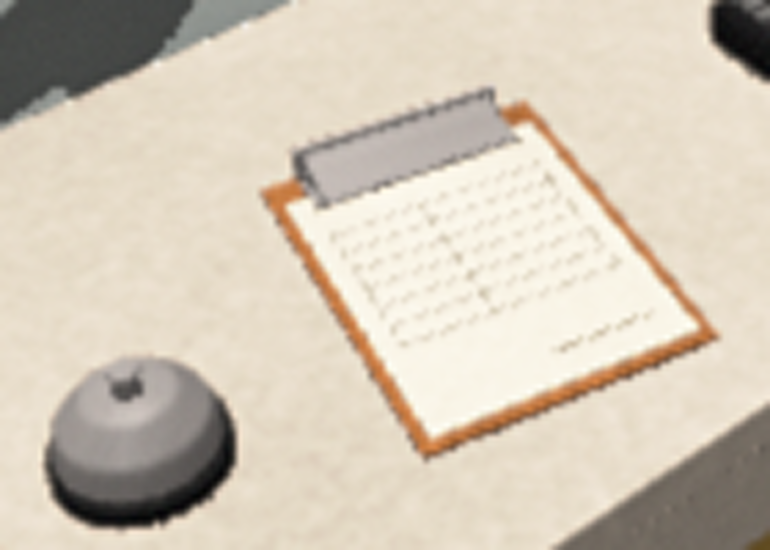

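The crop shows the clipboard corners at rear-right (265,190), rear-left (525,103), free-left (717,335) and free-right (427,455). The bell is clear of its right side.

```bash
python3 - <<'E'
import numpy as np
from h import ray
from scipy.spatial.transform import Rotation as Ro
from bench import monitor
c=[ray("scene",(x+.5)/5.5-.5+180,(y+.5)/5.5-.5+200,.044)[:2] for x,y in((265,190),(525,103),(717,335),(427,453))]
rr,rl,fl,fr=c
print(np.round(c,4)); print([np.linalg.norm(a-b).round(4) for a,b in((rr,rl),(rl,fl),(fl,fr),(fr,rr))])
x=(fl+fr-rl-rr);print("cb yaw",np.degrees(np.arctan2(x[1],x[0])),"ctr",np.mean(c,0),"rear",(rr+rl)/2,"free",(fl+fr)/2)
E=np.array([[.7418,-.6076],[.7463,-.4614],[.7531,-.3473],[.7584,-.212],[.7647,-.0517],[.7723,.1412],[.7783,.2507],[.7889,.5143]])
k=np.polyfit(E[:,1],E[:,0],1);print("edge",k,E[:,0]-np.polyval(k,E[:,1]),"yaw",np.degrees(-np.arctan(k[0])))
for n,u,v in(("bell",205,283),("mug",147,265)):print(n,ray("scene",u,v,.04))
for u,v in ((310,212),(346,229)):print("term",ray("scene",u,v,.04))
print(Ro.from_rotvec(monitor.get_obs()["orientation"]).as_matrix().round(3))
E
```

```text
[[ 0.4554 -0.2983]
 [ 0.4944 -0.1473]
 [ 0.7097 -0.2021]
 [ 0.6707 -0.3536]]
[np.float64(0.156), np.float64(0.2222), np.float64(0.1564), np.float64(0.2222)]
cb yaw -14.336088280031 ctr [ 0.58253591 -0.25029628] rear [ 0.47489542 -0.22278685] free [ 0.6901764  -0.27780571]
edge [0.04239749 0.7670759 ] [ 4.84820233e-04 -1.21369353e-03  7.48752297e-04  3.12371230e-04
 -1.83947210e-04 -7.62423986e-04  5.95050317e-04  1.90706481e-05] yaw -2.427743557684634
bell [ 0.57571452 -0.44889761  0.04      ]
mug [ 0.40798306 -0.52534812  0.04      ]
term [ 0.54404971 -0.04057737  0.04      ]
term [ 0.68550774 -0.02317751  0.04      ]
[[ 0.948  0.319 -0.001]
 [ 0.319 -0.948  0.002]
 [-0.    -0.002 -1.   ]]
```

```bash
python3 -m crank '[[[3.4,-3.36,0],[0,0,0]],[[3.4,-3.36,0],[0,0,0]],[[3.4,-3.36,0],[0,0,0]],[[3.4,-3.36,0],[0,0,0]],[[3.4,-3.36,0],[0,0,0]]]' 6
python3 -m crank '[[[3.4,-3.36,0],[0,0,0]],[[3.4,-3.36,0],[0,0,0]],[[3.4,-3.36,0],[0,0,0]],[[3.4,-3.36,0],[0,0,0]],[[3.4,-3.36,0],[0,0,0]]]'
python3 -m crank '[[[0,0,0],[0,0,0.143]],[[0,0,0],[0,0,0.143]],[[0,0,0],[0,0,0.143]],[[0,0,0],[0,0,0.143]],[[0,0,0],[0,0,0]]]'
python3 - <<'E'
from bench import monitor, optics
import cv2
from scipy.spatial.transform import Rotation as Ro
import numpy as np
o=monitor.get_obs();R=Ro.from_rotvec(o["orientation"]).as_matrix();print(o["clock"],o["tcp_pos"],np.degrees(np.arctan2(R[1,0],R[0,0])),R[:,2],o["joints"])
p,d=optics.grab_frame("wrist");cv2.imwrite("pics/w1.png",p[:,:,::-1]);np.savez("pics/w1.npz",p=p,d=d)
m=optics.camera_model("wrist");print(m)
E
```

```text
clock: 0.6
tcp_pos: [0.3233, -0.4242, 0.231]
orientation: [-3.1, -0.508, 0.0]
contact_force: [1.1, 0.4, 0.8]
grip_width: 0.0598
gripper_force: 0.0
clock: 1.1
tcp_pos: [0.4307, -0.211, 0.2312]
orientation: [3.1, 0.508, -0.0]
contact_force: [0.8, -0.9, -0.9]
grip_width: 0.06
gripper_force: 0.0
clock: 1.6
tcp_pos: [0.4302, -0.2126, 0.231]
orientation: [-3.117, 0.389, 0.001]
contact_force: [0.4, -0.1, 1.3]
grip_width: 0.0602
gripper_force: 0.0
1.6 [ 0.43016966 -0.21263429  0.231041  ] -14.225717103044488 [-5.91750372e-04  1.31606123e-04 -9.99999816e-01] [ 0.48387238  0.16441774 -0.17230851  1.9983579   0.03382012  0.98207699
 -1.52404121]
{'vertical_fov': 68.09764958934281, 'cx': 321.4875807731681, 'cy': 197.55500360809077, 'hand_eye': array([[ 8.17690661e-04, -9.58662673e-01, -2.84543866e-01,
         7.16475890e-02],
       [ 9.99999633e-01,  8.56695279e-04, -1.26216903e-05,
        -1.31689935e-03],
       [ 2.55867330e-04, -2.84543751e-01,  9.58663021e-01,
        -1.42601341e-01],
       [ 0.00000000e+00,  0.00000000e+00,  0.00000000e+00,
         1.00000000e+00]])}
```

View pics/w1.png

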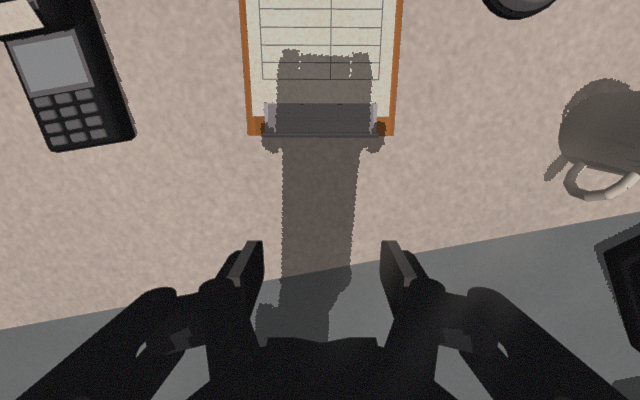

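The wrist view shows the clipboard's rear corners at (248,135) and (394,135), which puts it centred and square to the tool, 45 mm ahead, with a width of 160 mm as specified. I'll lower the tool behind the clip.

```bash
python3 -m crank '[[[0,0,4.5],[0,0,0]],[[0,0,4.5],[0,0,0]],[[0,0,4.5],[0,0,0]],[[0,0,3],[0,0,0]],[[0,0,1.5],[0,0,0]]]'
python3 -m crank '[[[0.6,0,0],[0,0,0]],[[0.6,0,0],[0,0,0]],[[0.6,0,0],[0,0,0]],[[0.6,0,0],[0,0,0]],[[0.3,0,0],[0,0,0]]]'
python3 -m crank '[[[0.2,0,0],[0,0,0]],[[0.2,0,0],[0,0,0]],[[0.2,0,0],[0,0,0]],[[0.2,0,0],[0,0,0]]]'
python3 - <<'E'
from bench import optics
import cv2
p,d=optics.grab_frame("wrist");cv2.imwrite("pics/w2.png",p[:,:,::-1])
E
```

```text
clock: 2.15
tcp_pos: [0.4286, -0.212, 0.0485]
orientation: [-3.117, 0.38, 0.007]
contact_force: [-0.7, -0.7, 0.2]
grip_width: 0.06
gripper_force: 0.0
clock: 2.65
tcp_pos: [0.4582, -0.2198, 0.0523]
orientation: [3.117, -0.387, 0.004]
contact_force: [0.2, 0.1, -0.2]
grip_width: 0.0598
gripper_force: 0.0
clock: 3.05
tcp_pos: [0.464, -0.2213, 0.0513]
orientation: [-3.118, 0.388, 0.001]
contact_force: [-1.4, -0.5, 1.0]
grip_width: 0.0601
gripper_force: 0.8
```

View pics/w2.png

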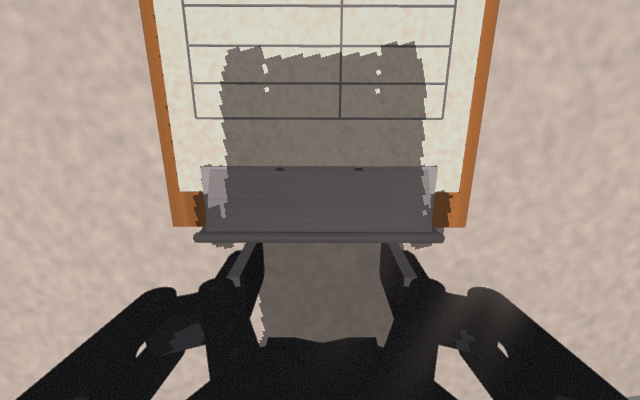

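Both fingers stand behind the clip plate, which spans columns 195–443, with contact just starting. Next I'll push forward while turning slowly left.

```bash
python3 -m crank '[[[0.4,0,0],[0,0,-0.005]],[[0.4,0,0],[0,0,-0.01]],[[0.4,0,0],[0,0,-0.01]],[[0.4,0,0],[0,0,-0.01]],[[0.4,0,0],[0,0,-0.01]]]'
python3 -m crank '[[[0.4,0,0],[0,0,-0.01]],[[0.4,0,0],[0,0,-0.01]],[[0.4,0,0],[0,0,-0.01]],[[0.4,0,0],[0,0,-0.01]],[[0.4,0,0],[0,0,-0.01]]]'
python3 -m crank '[[[0.4,0,0],[0,0,-0.01]],[[0.4,0,0],[0,0,-0.01]],[[0.4,0,0],[0,0,-0.01]],[[0.4,0,0],[0,0,-0.01]],[[0.4,0,0],[0,0,-0.01]]]'
python3 - <<'E'
from bench import optics
import cv2
p,d=optics.grab_frame("scene");cv2.imwrite("pics/s3.png",cv2.resize(p[190:310,180:360,::-1],None,fx=4,fy=4,interpolation=cv2.INTER_CUBIC))
E
```

```text
clock: 3.6
tcp_pos: [0.4842, -0.226, 0.0512]
orientation: [-3.126, 0.316, 0.0]
contact_force: [-1.0, -0.5, -0.9]
grip_width: 0.0601
gripper_force: 0.4
clock: 4.1
tcp_pos: [0.5038, -0.2296, 0.0513]
orientation: [3.133, -0.237, 0.0]
contact_force: [-0.9, 1.0, -0.1]
grip_width: 0.0596
gripper_force: 0.4
clock: 4.6
tcp_pos: [0.5236, -0.2323, 0.0513]
orientation: [3.138, -0.159, -0.0]
contact_force: [-1.3, 0.1, 0.0]
grip_width: 0.0598
gripper_force: 0.5
```

View pics/s3.png

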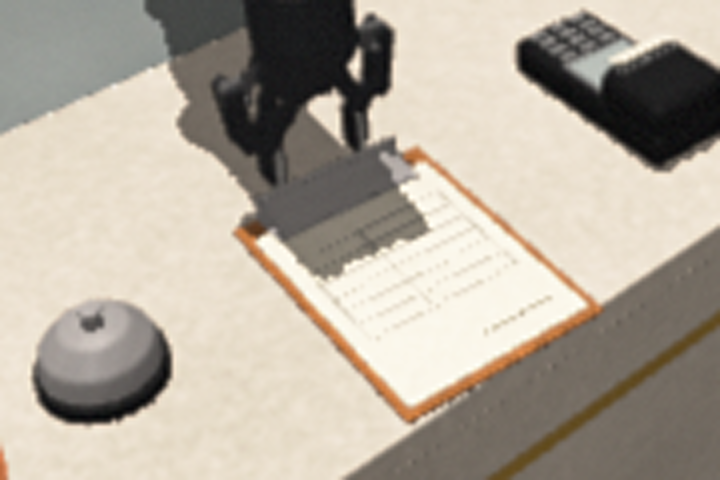

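The clipboard follows squarely. Its free end, from (410,418) to (598,305), is now at the counter edge. I'll continue and stop a little short to measure.

```bash
python3 -m crank '[[[0.4,0,0],[0,0,-0.006]],[[0.4,0,0],[0,0,-0.006]],[[0.4,0,0],[0,0,-0.006]],[[0.4,0,0],[0,0,-0.006]],[[0.4,0,0],[0,0,-0.006]]]'
python3 -m crank '[[[0.4,0,0],[0,0,-0.006]],[[0.4,0,0],[0,0,-0.006]],[[0.4,0,0],[0,0,-0.006]],[[0.4,0,0],[0,0,-0.006]],[[0.4,0,0],[0,0,-0.005]]]'
python3 -m crank '[[[0.3,0,0],[0,0,0]],[[0.3,0,0],[0,0,0]],[[0,0,0],[0,0,0]]]'
python3 - <<'E'
from bench import optics
import cv2
p,d=optics.grab_frame("scene");cv2.imwrite("pics/s4.png",cv2.resize(p[205:315,210:350,::-1],None,fx=5.5,fy=5.4545,interpolation=cv2.INTER_CUBIC))
E
```

```text
clock: 5.15
tcp_pos: [0.5436, -0.2341, 0.0513]
orientation: [3.139, -0.113, -0.0]
contact_force: [-0.6, -0.8, -0.1]
grip_width: 0.0599
gripper_force: 0.6
clock: 5.65
tcp_pos: [0.5635, -0.2353, 0.0513]
orientation: [3.141, -0.067, -0.0]
contact_force: [-0.2, -0.4, 0.3]
grip_width: 0.0596
gripper_force: 0.7
clock: 5.95
tcp_pos: [0.5699, -0.2354, 0.0514]
orientation: [3.141, -0.067, 0.001]
contact_force: [0.2, 0.3, 0.4]
grip_width: 0.0599
gripper_force: 0.0
```

View pics/s4.png

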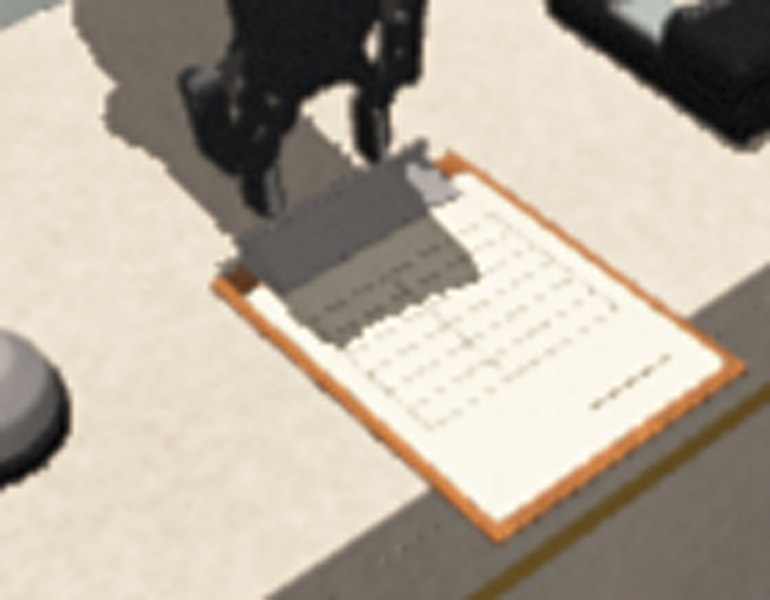

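The board overhangs the edge. Its corners in the crop are at (215,286), (450,152), (745,367) and (498,539).

```bash
python3 - <<'E'
import numpy as np
from h import ray
rr,rl,fl,fr=[ray("scene",(x+.5)/5.5-.5+210,(y+.5)/5.4545-.5+205,.044)[:2] for x,y in((215,286),(450,152),(744,367),(498,537))]
print([np.linalg.norm(a-b).round(4) for a,b in((rr,rl),(rl,fl),(fl,fr),(fr,rr))])
x=fl+fr-rl-rr;f=(fl+fr)/2;b=(rl+rr)/2;print("yaw",np.degrees(np.arctan2(x[1],x[0])),"free",f,"rear",b,"out free",(f[0]-.76708-.0424*f[1])*.999,"out rear+225",(b[0]-.76708-.0424*b[1])*.999+.225)
E
```

```text
[np.float64(0.1561), np.float64(0.223), np.float64(0.1559), np.float64(0.2189)]
yaw -2.2356897629150754 free [ 0.80240604 -0.24403217] rear [ 0.58165887 -0.2354142 ] out free 0.04562732921740596 out rear+225 0.049735868716253545
```

Yaw is -2.2° against the edge's -2.4°, and the overhang is about 48 mm. I'll push 12 mm more, then back off and lift.

```bash
python3 -m crank '[[[0.3,0,0],[0,0,0]],[[0.3,0,0],[0,0,0]],[[0.3,0,0],[0,0,0]],[[0.3,0,0],[0,0,0]],[[0,0,0],[0,0,0]]]'
python3 -m crank '[[[-1,0,0],[0,0,0]],[[-2,0,0],[0,0,0]],[[-2,0,0],[0,0,0]],[[0,0,-4],[0,0,0]],[[0,0,-4],[0,0,0]]]'
python3 -m crank '[[[0,0,-4],[0,0,0]],[[-2,0,-4],[0,0,0]],[[-2,0,-2],[0,0,0]],[[0,0,0],[0,0,0]]]'
python3 - <<'E'
from bench import optics,monitor
import cv2,numpy as np
from scipy.spatial.transform import Rotation as Ro
o=monitor.get_obs();R=Ro.from_rotvec(o["orientation"]).as_matrix();print(o["tcp_pos"],R)
np.savez("pics/w5.npz",R=R,t=o["tcp_pos"])
p,d=optics.grab_frame("wrist");cv2.imwrite("pics/w5.png",p[:,:,::-1])
p,d=optics.grab_frame("scene");cv2.imwrite("pics/s5.png",cv2.resize(p[205:315,210:350,::-1],None,fx=5.5,fy=5.4545,interpolation=cv2.INTER_CUBIC))
E
```

```text
clock: 6.5
tcp_pos: [0.582, -0.236, 0.0514]
orientation: [3.141, -0.068, 0.002]
contact_force: [0.5, 0.5, -0.4]
grip_width: 0.0602
gripper_force: 0.0
clock: 7.0
tcp_pos: [0.5288, -0.2336, 0.1311]
orientation: [-3.14, 0.069, 0.005]
contact_force: [2.0, -0.4, 1.0]
grip_width: 0.0603
gripper_force: 0.0
clock: 7.4
tcp_pos: [0.4903, -0.2332, 0.2346]
orientation: [3.138, -0.071, 0.007]
contact_force: [1.0, -0.3, 0.4]
grip_width: 0.0601
gripper_force: 0.0
[ 0.49034032 -0.23322975  0.23460845] [[ 0.99897152 -0.04512715  0.00440969]
 [-0.0451138  -0.9989771  -0.00308161]
 [ 0.00454424  0.00287951 -0.99998553]]
```

View pics/s5.png

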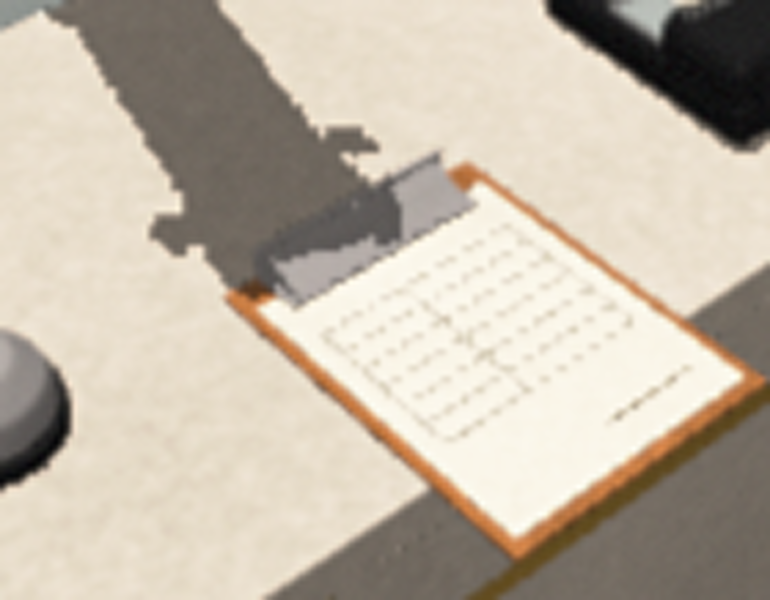

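View pics/w5.png

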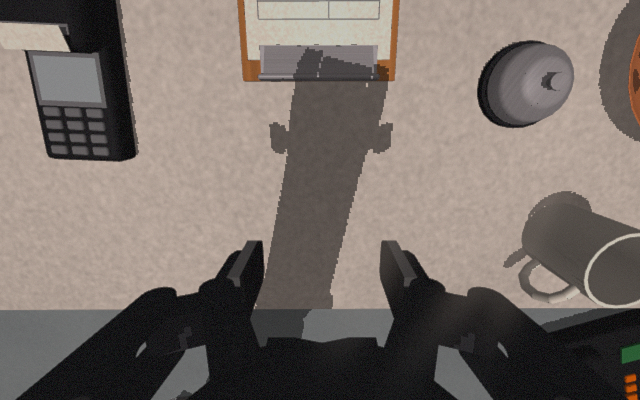

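The scene crop has corners (230,297), (467,162), (765,380) and (517,558). The wrist view has the clipboard's rear edge on row 80 and the counter's near edge on row 309, both level, so it is square. I'll measure from both.

```bash
python3 - <<'E'
import numpy as np
from h import ray
from bench import optics
rr,rl,fl,fr=[ray("scene",(x+.5)/5.5-.5+210,(y+.5)/5.4545-.5+205,.044)[:2] for x,y in((230,297),(467,163),(764,380),(517,554))]
out=lambda q:(q[0]-.76708-.0424*q[1])*.999
x=fl+fr-rl-rr;f=(fl+fr)/2;b=(rl+rr)/2;print("yaw",np.degrees(np.arctan2(x[1],x[0])),"out free",out(f),"rear+225",out(b)+.225)
w=np.load("pics/w5.npz");m=optics.camera_model("wrist");H=np.array(m["hand_eye"]);F=200/np.tan(np.radians(m["vertical_fov"]/2))
def wr(u,v,z):
    c=w["R"]@H[:3,3]+w["t"];d=w["R"]@H[:3,:3]@np.array([(u-m["cx"])/F,(v-m["cy"])/F,1]);return c+d*(z-c[2])/d[2]
a,b2,e,e2=wr(243,80,.044),wr(395,80,.044),wr(150,309,.04),wr(450,309,.04)
print(a,b2,e,e2);r=(a+b2)/2;print("rear out far edge+225",out(r)+.225,"near edge out",out(e),out(e2),"overhang by depth",out(r)-out(e)-.45+.225)
E
```

```text
yaw -2.3669248109673084 out free 0.058275926720162186 rear+225 0.06241804532188719
[ 0.59668555 -0.15443596  0.044     ] [ 0.58964038 -0.31417766  0.044     ] [0.3189668 0.0039703 0.04     ] [ 0.30044026 -0.39582401  0.04      ]
rear out far edge+225 0.06118155816378504 near edge out -0.44783325996685247 -0.44940694230677286 overhang by depth 0.0590148181306375
```

All the estimates agree at 58–62 mm and square, so I'm handing in.

```bash
python3 -c "
from bench import r
print(r.hand_in())"
```

```text
the job is handed in; nothing more can be done
None
```

I pushed the clipboard to about 60 mm past the customer's edge (estimates 58–62 mm), square to it within about 0.1°, and handed in with the arm clear and no sign that anything else moved; the hand-in returned no verdict.

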